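Clear and close the dust extractor's access panel

TASK

Take the blue-lidded and the yellow-lidded box off the dust extractor's panel and stack them, in either order, squarely on the green-lidded box on the bench, then turn the panel's quarter-turn fastener clockwise until its slot lines up with the red marks. Then press the panel down flush against its frame and finish while still holding it pressed; it springs up again when let go. Leave everything else on the bench where it is.

Things in the scene. Friction and masses are not known exactly. Their poses are not given: they have to be found in the camera images.
- unit: bench dust extractor, a blue box fixed to the bench, 240 mm (own x) by 380 mm (own y), frame top 120 mm high; origin at the centre of its underside on the bench. Its top is the access panel
- panel: aluminium panel on the extractor, 220 mm (x) by 360 mm (y), 5 mm thick; origin: centre of its underside, axes as the extractor's. It only slides down, 8 mm: top face 133 mm above the bench at rest, 125 mm when flush. Springs push it up: 6 N starts it, 10 N brings it flush at a hard stop; let go, it rises. While the fastener is out of line it is blocked after about 1.5 mm
- press_spot (a point): point on the panel's top face, 40 mm in +x of the panel's centre, on clear metal: a good place to press
- fastener (a joint): turn of the quarter-turn fastener, rad, growing clockwise seen from above. At 0 its slot lies along the panel's x; at 1.571 it lines up with the two red marks (along the panel's y), good within about 0.17; end stop at 2.1. Starts between 0.1 and 0.5; turns with 0.05 N m of friction and stays where left
- fastener_grip (a point): middle of the fastener's black wing, 50 mm in -x of the panel's centre, 17 mm above the panel's top face; axes turn with it. Wing 38 mm long (own x), 11 mm thick (own y), 22 mm high (top 28 mm above the panel) on a steel disc 40 mm wide, 6 mm thick. The slot is the white line along the wing's top (own x). Turns about the vertical
- box_blue: closed finds box, grey with a blue lid, 96 mm (own x) by 56 mm (own y) by 45 mm tall, about 0.1 to 0.2 kg; origin at the centre of its underside, z up. It stands on the panel beside the fastener
- box_yellow: closed finds box, grey with a yellow lid, 96 mm (own x) by 56 mm (own y) by 45 mm tall, about 0.1 to 0.2 kg; origin at the centre of its underside, z up. It stands on the panel on the other side of the fastener
- box_base: closed finds box, grey with a green lid, 96 mm (own x) by 56 mm (own y) by 45 mm tall, about 0.35 kg; origin at the centre of its underside, z up. It stands on the bench and is the foot of the column
- box_red: closed finds box, grey with a red lid, 96 mm (own x) by 56 mm (own y) by 45 mm tall, about 0.25 kg; origin at the centre of its underside, z up. Bystander on the bench, not to be stacked or moved
- driver: bystander: screwdriver lying on the bench, along own x
- resin: bystander: amber bottle, 54 mm diameter, 130 mm tall; origin at the centre of its underside
- jar: bystander: clear jar, 64 mm diameter, 80 mm tall; origin at the centre of its underside
- spatula: bystander: spatula lying on the bench near the robot, along own x
- brush: bystander: brush lying on the bench near the robot, along own x
Not all that is in view belongs to the job. What is shaped like the box_blue but purple is not meant.

How it is judged:
By the outcome, as a careful person would: the job done as asked, in the order asked, and still so for the second after the job is handed in, while the arm keeps its last pose, push and grip.
It also fails if it takes over 72 s, if anything falls off the work surface, if the arm or the gripper's body presses on something with over 40 N, if the wrist force passes 120 N, or if a joint passes its speed limit or range.

ROBOT

A 6-joint arm with a two-finger parallel gripper is mounted at the origin on the work surface. World frame = base frame: x ahead of the robot, y to its left, z up, the work surface at z = 0. Lengths are in mm, angles in rad, forces in N, time in s.
With the tool pointing down it reaches from about 400 to 925 mm from the base axis. Payload 12.5 kg.
Tool frame: the origin (TCP) lies at the centre of the arm's flange, where the gripper is bolted on; the fingertips stand 190 mm ahead of it and the grasp point (between the pads) lies 171 mm ahead of it; z points along the fingers, y is the line along which they close (so a half turn about z gives the same grasp; the last joint's range is limited). The gripper opens to 95 mm and grips with 3 to 60 N. Pads are 20 mm wide; open, the fingers measure 119 mm over their backs; the gripper's body (75 mm by 180 mm) begins 59 mm behind the grasp point.
Start: joints at [1.043, 0.491, 1.559, -0, 1.092, -0.106], TCP at [255.854, 570.231, 404.761] pointing down, gripper open.
Joint ranges: [-3.1, 3.1], [-0.84, 2.19], [0.05, 2.79], [-1.13, 4.28], [0.06, 2.93], [-2.69, 2.69]. Speed limits (rad/s): [2.22, 2.22, 2.79, 3.14, 3.14, 3.14].

INTERFACE

Orientations are given as [roll, pitch, yaw] about the fixed x, y, z axes, in that order (R = Rz(yaw) Ry(pitch) Rx(roll)).
In Python, from cell import env, read_camera, search_frame, cut_out gives the robot as it stands. The module is installed in compiled form; this text tells all that it offers.
- The arm moves only by the tool move_arm, never from a script. Its argument "commands" is a list of rows, each a list of 3 entries, a list of its own where there are three numbers: the shift along the world's x, y, z normalised to -1 to 1, where 1 is 0.03 m, then the turn about the world's z normalised to -1 to 1, where 1 is 0.08 rad, then the opening, from -1 (shut) to 1 (fully open), so that 0 is half open. A call has 1 to 20 rows; each row shifts and turns the commanded pose from where the row before left it; what a row does not reach is not made up. A row lasts 1/12 s, in which the tool goes at most 41.7 mm and 7.16 degrees, less where a joint would pass 70% of its speed; a pose out of reach is approached as far as the arm can. A call with a number of a shift or a turn outside -1 to 1 is refused whole. A call with a gripper value outside its range is refused whole. The fingers move at their own pace and stop on an object; the grip force is fixed at half the most. Time passes only in rows, so rows that do not move let the fingers close. It gives the time, the measured TCP pose, the force, the opening and the grip force at its end, in the units of the state.
- env.state(): the state, without advancing time (a new reading comes with each control period).
- read_camera(name): name is "scene" or "top"; returns a dict with "image" (420x560x3 uint8, red, green, blue), "fx", "fy", "cx", "cy" (pixels), "D" ([k1, k2, p1, p2, k3] as OpenCV has them; the pictures are not rectified), "rvec" (rotation vector, rad) and "tvec" (3), from world to camera coordinates, as OpenCV has them. Camera axes: x right, y down, z forward; pixel columns grow to the right and rows downward; lengths in mm; the calibration is good to about 2 mm. A picture is of the moment at which its call begins. There is no depth.
- env.job_done(): hands the job in; it is judged then, once.
Trained networks look in a picture, given as the dict that the camera call returned (one of the last four; its "shot" number tells which), for a name from the list of things; names that differ only in an ending like _2 or _b are one class to them, and where a whole thing is asked for, a point or a joint stands for the part that bears it (a point fixed in the world has none). Each returns a list of dicts, best first, with "confidence" (0 to 1); they miss things now and then, are a little off and sometimes report something else, mostly with a low value. They report only what shows in the picture. A call takes as long as a camera call. They do not tell look-alikes from the thing itself.
- search_frame(thing, picture): "at" ([column, row] in pixels, amid what is visible of it).
- cut_out(thing, picture): "region" (420x560 bool, what is visible of it) and "at" ([column, row] in pixels, amid what is visible of it).
The state is a dict: "t": time; "joints": joint angles; "qvel": joint speeds; "tau": joint torques, N m; "eef_pos": TCP position; "tcp_rot": TCP orientation; "ft_force": force on the tool from outside, world axes, zero at the start; "moment": the same for the moment, N m; "opening": opening from 0.0 (shut) to 1.0 (fully open); "grip_force": force on a finger pad.
Only numpy, scipy, OpenCV 4.12 (cv2) and the standard library are available. Lean on these libraries where they do the work, as an engineer would, in place of code of your own. Each camera call takes 0.05 s, during which the arm holds its last target. There are 200 camera calls.

## Working session

There is one attempt and no reset: what is moved stays moved. The work goes in short steps, Python scripts to look and compute and a tool call to move; the robot and the scene stay as the last step left them, time stands still between calls to the robot, and variables do not carry over. Pictures are saved under pics/ and viewed, at most 10 in all, crops included, and the job is handed in when it is done.

Besides the shell and the picture viewer there is one more tool, called after "Call:" as name(argument=value, ...) on one line, values as JSON. move_arm: Moves the arm, as the interface text tells. Its arguments: {"type":"object","properties":{"commands":{"type":"array","items":{"type":"array"}}},"required":["commands"]}

```bash
mkdir -p pics
cat > h.py <<'E'
import numpy as np, cv2
from cell import env, read_camera, search_frame, cut_out
def K(p): return np.array([[p['fx'],0,p['cx']],[0,p['fy'],p['cy']],[0,0,1.]])
def ray(p,uv,z):
    """pixels -> world points at height z"""
    uv=np.array(uv,float).reshape(-1,1,2)
    n=cv2.undistortPoints(uv,K(p),np.array(p['D'])).reshape(-1,2)
    R=cv2.Rodrigues(np.array(p['rvec'],float))[0]; t=np.array(p['tvec'],float).ravel()
    c=-R.T@t; d=np.c_[n,np.ones(len(n))]@R
    return c+d*((z-c[2])/d[:,2])[:,None]
def proj(p,X):
    return cv2.projectPoints(np.array(X,float).reshape(-1,3),np.array(p['rvec'],float),np.array(p['tvec'],float),K(p),np.array(p['D']))[0].reshape(-1,2)
def save(p,n): cv2.imwrite('pics/'+n,cv2.cvtColor(p['image'],cv2.COLOR_RGB2BGR))
E
python3 - <<'E'
from h import *
s=env.state(); print({k:np.round(v,3) for k,v in s.items()})
a=read_camera('scene');b=read_camera('top')
save(a,'s0.png');save(b,'t0.png')
for p in(a,b):
  R=cv2.Rodrigues(np.array(p['rvec'],float))[0]; print(p['fx'],-R.T@np.array(p['tvec']).ravel(), R[2])
for n in['unit','panel','fastener','box_blue','box_yellow','box_base','box_red','resin','jar','driver','spatula','brush']:
  for nm,p in(('s',a),('t',b)):
    print(n,nm,[(np.round(r['at'],1).tolist(),round(r['confidence'],2)) for r in search_frame(n,p)[:4]])
E
```

```text
{'t': np.float64(0.0), 'joints': array([ 1.043,  0.492,  1.559,  0.   ,  1.092, -0.106]), 'qvel': array([ 0.001,  0.001,  0.   , -0.001,  0.   , -0.001]), 'tau': array([ 3.0000e-03, -6.1264e+01, -2.5818e+01,  6.9000e-02,  4.8000e-02,
       -0.0000e+00]), 'eef_pos': array([255.832, 570.194, 404.177]), 'tcp_rot': array([-3.141, -0.   ,  2.72 ]), 'ft_force': array([-0.869, -0.103, -0.343]), 'moment': array([-0.01 ,  0.015,  0.003]), 'grip_force': np.float64(0.0), 'opening': np.float64(1.0)}
444.4739575376135 [1509.45089295 -688.55911122 1147.87486044] [-0.59703078  0.45780508 -0.65876305]
541.2359531653756 [ 416.27007217   41.87089857 1729.0909814 ] [ 0.08537811 -0.00141549 -0.99634762]
unit s [([298.4, 216.0], 0.93), ([202.2, 256.9], 0.33)]
unit t [([255.1, 201.9], 0.87), ([290.1, 198.6], 0.34), ([153.6, 292.2], 0.33)]
panel s [([299.3, 200.0], 0.67)]
panel t [([257.6, 201.9], 0.69), ([129.0, 226.7], 0.64)]
fastener s [([293.0, 185.6], 0.41)]
fastener t [([254.3, 210.8], 0.63)]
box_blue s [([332.0, 186.6], 0.71), ([284.7, 171.8], 0.59), ([317.0, 281.0], 0.59), ([392.5, 171.7], 0.5)]
box_blue t [([100.5, 202.2], 0.85), ([219.2, 177.9], 0.71), ([220.2, 278.8], 0.65), ([298.7, 107.9], 0.59)]
box_yellow s [([276.8, 200.5], 0.86)]
box_yellow t [([290.1, 201.4], 0.6)]
box_base s [([201.1, 258.8], 0.84), ([377.3, 183.5], 0.6)]
box_base t [([383.9, 209.8], 0.85)]
box_red s [([264.7, 286.2], 0.88), ([293.9, 201.5], 0.73)]
box_red t [([343.5, 143.9], 0.81), ([472.9, 245.2], 0.35)]
resin s [([362.2, 166.3], 0.79)]
resin t [([129.9, 224.1], 0.69)]
jar s [([377.6, 182.1], 0.77)]
jar t [([138.3, 184.5], 0.84), ([472.2, 244.7], 0.68)]
driver s [([107.2, 273.2], 0.63)]
driver t [([469.1, 241.4], 0.61)]
spatula s [([208.2, 214.6], 0.64)]
spatula t [([333.5, 275.8], 0.65)]
brush s [([313.9, 155.7], 0.6), ([360.8, 164.1], 0.49)]
brush t [([152.4, 291.1], 0.74)]
```

View pics/s0.png

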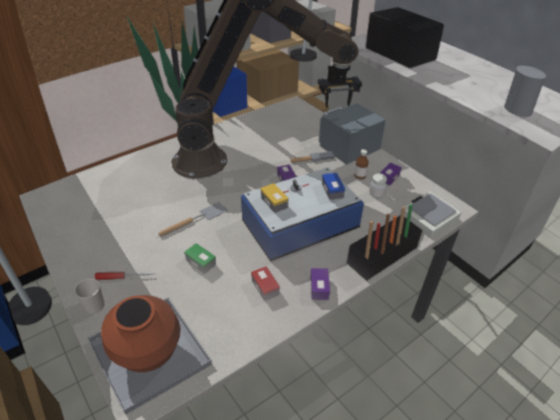

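View pics/t0.png

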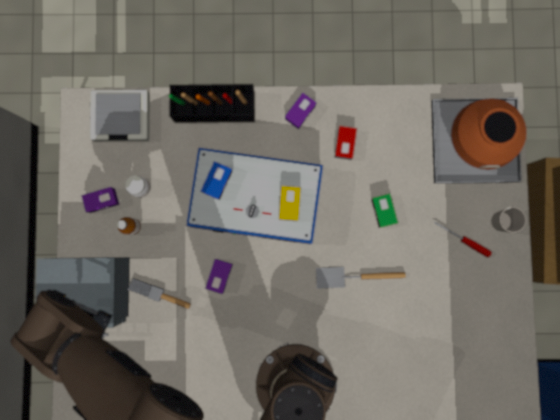

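The scene view shows the yellow box (275,195) and the blue box (333,184) on the panel, the green box at (201,257) and the red box at (265,281). In the top view, blue is at (216,180), yellow (290,202), green (384,210) and the fastener (253,211). The three purple boxes are look-alikes.

```bash
cat > m.py <<'E'
from h import *
def lid(p,color,z,c=None):
    hsv=cv2.cvtColor(p['image'],cv2.COLOR_RGB2HSV)
    lo,hi={'blue':((108,150,80),(120,255,255)),'yellow':((20,120,100),(35,255,255)),'green':((45,100,50),(85,255,255)),'red':((0,170,100),(8,255,255))}[color]
    m=cv2.inRange(hsv,lo,hi)
    return m
def rect(p,m,z,at):
    m=cv2.morphologyEx(m,cv2.MORPH_CLOSE,np.ones((5,5)))
    n,l,st,ce=cv2.connectedComponentsWithStats(m)
    i=1+np.argmin([np.linalg.norm(ce[k]-at)+1000*(st[k,4]<80) for k in range(1,n)])
    ys,xs=np.nonzero(l==i)
    # pixel corners -> world
    w=ray(p,np.c_[xs,ys],z)[:,:2].astype(np.float32)
    (c,(a,b),ang)=cv2.minAreaRect(w)
    if a<b: a,b,ang=b,a,ang+90
    ang=(ang+90)%180-90
    return np.round([*w.mean(0),*c,a,b,ang],1),len(xs)
E
python3 - <<'E'
from m import *
p=read_camera('top')
big=cv2.resize(p['image'][135:255,170:410],None,fx=3.3,fy=3.3,interpolation=cv2.INTER_CUBIC)
cv2.imwrite('pics/t1.png',big[:,:,::-1])
hsv=cv2.cvtColor(p['image'],cv2.COLOR_RGB2HSV)
for n,at in dict(blue=(213,183),yellow=(290,208),green=(384,212),unit=(230,236),red=(344,150)).items(): print(n,hsv[at[1],at[0]])
for n,col,z,at in(('box_blue','blue',178,(216,180)),('box_yellow','yellow',178,(290,202)),('box_base','green',45,(384,210)),('box_red','red',45,(344,144))):
    print(n,rect(p,lid(p,col,z),z,at))
    for r in cut_out(n,p)[:3]:
        if np.linalg.norm(np.array(r['at'])-at)<15: print('  net',rect(p,r['region'].astype(np.uint8),z,at))
for n,z in(('panel',133),('unit',120)):
    r=cut_out(n,p)[0]; print(n,rect(p,r['region'].astype(np.uint8),z,r['at']))
r=cut_out('fastener',p)[0]; print(rect(p,r['region'].astype(np.uint8),161,r['at']))
E
```

```text
blue [106 241 146]
yellow [ 26 255 166]
green [ 71 228 123]
unit [ 20  26 119]
red [  0   3 164]
box_blue (array([620.2, 222.4, 619. , 223.4,  93.6,  54.3, -24.3]), 378)
  net (array([617.3, 220.2, 616.9, 221.1,  98.1,  59.7, -23.3]), 671)
box_yellow (array([547.8,  13.3, 550.7,  12.9,  96. ,  54.9,  -4.4]), 550)
  net (array([548.9,  13. , 549.4,  13. , 103.4,  60.3,  -5. ]), 732)
box_base (array([ 532.2, -285.8,  535.5, -285.3,   93.5,   57.6,   13.4]), 468)
  net (array([ 533.4, -284.7,  533.4, -284.4,   97.3,   64.5,   13.4]), 627)
box_red (array([ 756.8, -168.6,  752.4, -168.2,   94.8,   51.9,   -8.9]), 388)
  net (array([ 750.9, -167.3,  751. , -167.6,   99.5,   56.6,   -8.1]), 543)
panel (array([576.8, 112.7, 579.2, 113.1, 360.7, 219.3,  81.3]), 7339)
unit (array([574.7, 113.8, 576.6, 116.3, 387.1, 246.4,  81.3]), 8985)
(array([ 421.7, -519.8,  424.9, -514.6,  111.9,   23. ,   58.8]), 266)
```

View pics/t1.png

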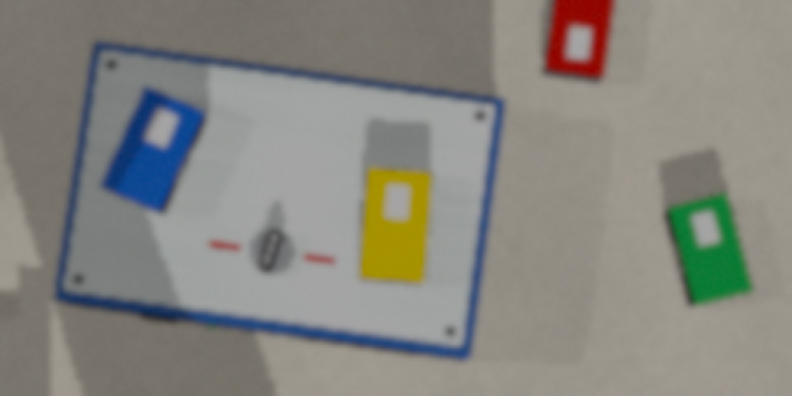

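Top crop: blue is rotated about -24° and yellow about -5°. The fastener wing leans about 15° clockwise from the panel's x, with red marks either side, and the rectangle sizes match those given. Moving over blue.

Call:
move_arm(commands=[[[0.93, -0.89, 0], 0, 1], [[0.93, -0.89, 0], 0, 1], [[0.93, -0.89, 0], 0, 1], [[0.93, -0.89, 0], 0, 1], [[0.93, -0.89, 0], 0, 1], [[0.93, -0.89, 0], 0, 1], [[0.93, -0.89, 0], 0, 1], [[0.93, -0.89, 0], 0, 1], [[0.93, -0.89, 0], 0, 1], [[0.93, -0.89, 0], 0, 1], [[0.93, -0.89, 0], 0, 1], [[0.93, -0.89, 0], 0, 1], [[0.93, -0.89, 0], 0, 1], [[0, 0, 0], 0, 1], [[0, 0, 0], 0, 1], [[0, 0, 0], 0, 1]])

```text
t: 3.03
eef_pos: [618.3, 223.2, 404.5]
tcp_rot: [-3.141, -0.001, 2.719]
ft_force: [0.1, 0.1, 0.4]
opening: 1.0
grip_force: 0.0
```

Call:
move_arm(commands=[[[0, 0, -0.8], 0, 1], [[0, 0, -0.8], 0, 1], [[0, 0, -0.6], 0, 1], [[0, 0, -0.25], 0, 1], [[0, 0, 0], 0, 1], [[0, 0, 0], 0, -1], [[0, 0, 0], 0, -1], [[0, 0, 0], 0, -1], [[0, 0, 0], 0, -1], [[0, 0, 0], 0, -1], [[0, 0, 0], 0, -1], [[0, 0, 0], 0, -1]])

```text
t: 4.03
eef_pos: [618.6, 223.2, 331.6]
tcp_rot: [3.141, 0.0, 2.72]
ft_force: [-0.0, 0.2, 2.8]
opening: 0.593
grip_force: 30.0
```

Call:
move_arm(commands=[[[0, 0, 0.7], 0, -1], [[0, 0, 0.9], 0, -1], [[0, 0, 0.7], 0, -1], [[0, 0, 0], 0, -1]])

```text
t: 4.37
eef_pos: [618.8, 223.2, 404.6]
tcp_rot: [3.138, 0.005, 2.72]
ft_force: [0.9, 0.2, 0.3]
opening: 0.589
grip_force: 30.0
```

Call:
move_arm(commands=[[[-0.155, -0.94, 0], 0.456, -1], [[-0.155, -0.94, 0], 0.456, -1], [[-0.155, -0.94, 0], 0.456, -1], [[-0.155, -0.94, 0], 0.456, -1], [[-0.155, -0.94, 0], 0.456, -1], [[-0.155, -0.94, 0], 0.456, -1], [[-0.155, -0.94, 0], 0.456, -1], [[-0.155, -0.94, 0], 0.456, -1], [[-0.155, -0.94, 0], 0.456, -1], [[-0.155, -0.94, 0], 0.456, -1], [[-0.155, -0.94, 0], 0.456, -1], [[-0.155, -0.94, 0], 0.456, -1], [[-0.155, -0.94, 0], 0.456, -1], [[-0.155, -0.94, 0], 0.456, -1], [[-0.155, -0.94, 0], 0.456, -1], [[-0.155, -0.94, 0], 0.456, -1], [[-0.155, -0.94, 0], 0.456, -1], [[-0.155, -0.94, 0], 0.456, -1], [[0, 0, 0], 0, -1], [[0, 0, 0], 0, -1]])

```text
t: 6.03
eef_pos: [534.4, -285.6, 399.2]
tcp_rot: [3.14, -0.001, -2.909]
ft_force: [0.0, 0.6, -0.5]
opening: 0.589
grip_force: 30.0
```

Call:
move_arm(commands=[[[0, 0, -1], 0, -1], [[0, 0, -1], 0, -1], [[0, 0, -1], 0, -1], [[0, 0, -0.9], 0, -1], [[0, 0, -0.6], 0, -1], [[0, 0, -0.35], 0, -1], [[0, 0, -0.2], 0, -1], [[0, 0, 0], 0, -1], [[0, 0, 0], 0, -1]])

```text
t: 6.78
eef_pos: [535.2, -284.2, 249.4]
tcp_rot: [-3.141, 0.001, -2.906]
ft_force: [-0.2, -1.0, -1.1]
opening: 0.587
grip_force: 30.0
```

Call:
move_arm(commands=[[[0, 0, -0.1], 0, -1], [[0, 0, -0.06], 0, -1], [[0, 0, -0.03], 0, -1], [[0, 0, 0], 0, -1], [[0, 0, 0], 0, -1]])

```text
t: 7.2
eef_pos: [534.9, -284.5, 243.6]
tcp_rot: [-3.141, 0.001, -2.907]
ft_force: [-0.4, 0.9, 3.3]
opening: 0.587
grip_force: 30.0
```

Run:
```python
from h import *
p=read_camera('scene')
i=p['image'][200:300,140:270]
cv2.imwrite('pics/s1.png',cv2.resize(i,None,fx=6,fy=6,interpolation=cv2.INTER_CUBIC)[:,:,::-1])
print(env.state()['eef_pos'],env.state()['ft_force'])
```

```text
[ 534.90591497 -284.52455481  243.60847979] [-0.18636017  0.47831954  4.10935744]
```

View pics/s1.png

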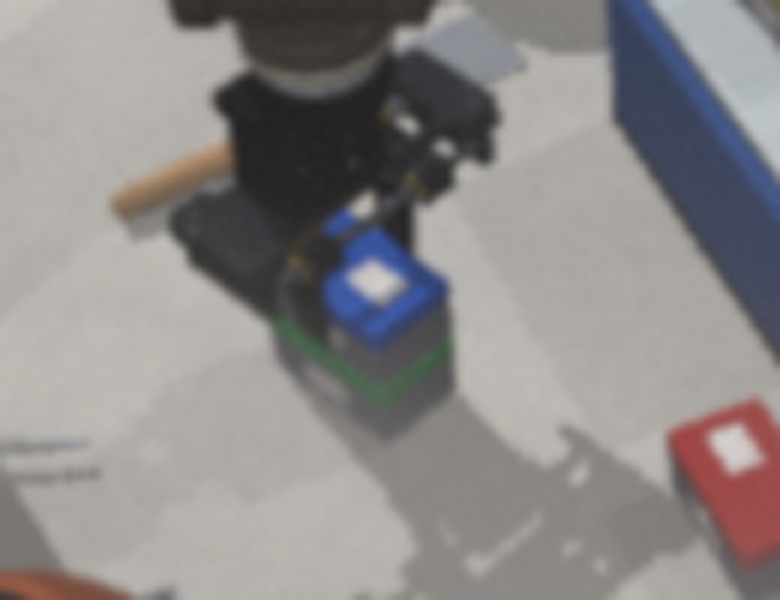

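The crop shows blue sitting squarely on green (edges flush at about (385,390)), with contact made. Releasing and going to yellow.

Call:
move_arm(commands=[[[0, 0, 0], 0, 1], [[0, 0, 0], 0, 1], [[0, 0, 0], 0, 1], [[0, 0, 0], 0, 1], [[0, 0, 0], 0, 1], [[0, 0, 0.3], 0, 1], [[0, 0, 0.8], 0, 1], [[0, 0, 1], 0, 1], [[0, 0, 1], 0, 1], [[0, 0, 1], 0, 1], [[0, 0, 1], 0, 1], [[0, 0, 0.1], 0, 1], [[0, 0, 0], 0, 1]])

```text
t: 8.33
eef_pos: [534.7, -284.3, 401.5]
tcp_rot: [-3.139, 0.003, -2.907]
ft_force: [-0.5, -0.0, -1.1]
opening: 0.998
grip_force: 0.0
```

Call:
move_arm(commands=[[[0.046, 0.9, 0], -0.36, 1], [[0.046, 0.9, 0], -0.36, 1], [[0.046, 0.9, 0], -0.36, 1], [[0.046, 0.9, 0], -0.36, 1], [[0.046, 0.9, 0], -0.36, 1], [[0.046, 0.9, 0], -0.36, 1], [[0.046, 0.9, 0], -0.36, 1], [[0.046, 0.9, 0], -0.36, 1], [[0.046, 0.9, 0], -0.36, 1], [[0.046, 0.9, 0], -0.36, 1], [[0.046, 0.9, 0], -0.36, 1], [[0, 0, 0], 0, 1], [[0, 0, 0], 0, 1], [[0, 0, 0], 0, 1]])

```text
t: 9.5
eef_pos: [550.0, 12.3, 398.2]
tcp_rot: [-3.142, -0.001, 3.06]
ft_force: [0.1, 0.2, -0.5]
opening: 0.999
grip_force: 0.0
```

Run:
```python
from m import *
p=read_camera('top')
save(p,'t2.png')
print(rect(p,lid(p,'blue',90),90,(384,208)))
print(rect(p,lid(p,'green',45),45,(384,208)))
```

```text
(array([ 542.9, -279.2,  535.1, -281.8,   91.1,   56.1,   13.4]), 250)
(array([895.6, 366.2, 894.8, 366.5,  48.7,  15. ,  55.5]), 60)
```

Call:
move_arm(commands=[[[0, 0, -0.8], 0, 1], [[0, 0, -0.7], 0, 1], [[0, 0, -0.5], 0, 1], [[0, 0, -0.22], 0, 1], [[0, 0, 0], 0, 1], [[0, 0, 0], 0, -1], [[0, 0, 0], 0, -1], [[0, 0, 0], 0, -1], [[0, 0, 0], 0, -1], [[0, 0, 0], 0, -1], [[0, 0, 0], 0, -1], [[0, 0, 0], 0, -1]])

```text
t: 10.55
eef_pos: [550.0, 12.6, 332.7]
tcp_rot: [3.141, 0.0, 3.06]
ft_force: [-1.3, -0.1, 2.1]
opening: 0.589
grip_force: 30.0
```

Call:
move_arm(commands=[[[0, 0, 0.6], 0, -1], [[0, 0, 0.9], 0, -1], [[0, 0, 0.9], 0, -1], [[0, 0, 0], 0, -1]])

```text
t: 10.88
eef_pos: [550.4, 12.6, 408.9]
tcp_rot: [-3.142, 0.007, 3.06]
ft_force: [0.2, -0.5, -2.2]
opening: 0.589
grip_force: 30.0
```

Call:
move_arm(commands=[[[-0.046, -0.9, 0], 0.36, -1], [[-0.046, -0.9, 0], 0.36, -1], [[-0.046, -0.9, 0], 0.36, -1], [[-0.046, -0.9, 0], 0.36, -1], [[-0.046, -0.9, 0], 0.36, -1], [[-0.046, -0.9, 0], 0.36, -1], [[-0.046, -0.9, 0], 0.36, -1], [[-0.046, -0.9, 0], 0.36, -1], [[-0.046, -0.9, 0], 0.36, -1], [[-0.046, -0.9, 0], 0.36, -1], [[-0.046, -0.9, 0], 0.36, -1], [[0, 0, 0], 0, -1], [[0, 0, 0], 0, -1], [[0, 0, 0], 0, -1]])

```text
t: 12.05
eef_pos: [534.7, -284.1, 403.7]
tcp_rot: [3.14, -0.001, -2.907]
ft_force: [0.7, 0.6, -0.9]
opening: 0.587
grip_force: 30.0
```

Call:
move_arm(commands=[[[0, 0, -1], 0, -1], [[0, 0, -1], 0, -1], [[0, 0, -0.8], 0, -1], [[0, 0, -0.5], 0, -1], [[0, 0, -0.25], 0, -1], [[0, 0, -0.1], 0, -1], [[0, 0, 0], 0, -1], [[0, 0, 0], 0, -1], [[0, 0, 0], 0, -1]])

```text
t: 12.8
eef_pos: [535.0, -284.3, 296.1]
tcp_rot: [-3.14, 0.001, -2.907]
ft_force: [-0.3, -0.6, -1.3]
opening: 0.591
grip_force: 30.0
```

Call:
move_arm(commands=[[[0, 0, -0.1], 0, -1], [[0, 0, -0.06], 0, -1], [[0, 0, -0.05], 0, -1], [[0, 0, 0], 0, -1], [[0, 0, 0], 0, -1]])

```text
t: 13.22
eef_pos: [534.8, -284.5, 289.7]
tcp_rot: [-3.141, 0.001, -2.907]
ft_force: [-2.9, 2.0, 8.7]
opening: 0.586
grip_force: 30.0
```

Call:
move_arm(commands=[[[0, 0, 0.03], 0, -1], [[0, 0, 0], 0, 1], [[0, 0, 0], 0, 1], [[0, 0, 0], 0, 1], [[0, 0, 0], 0, 1], [[0, 0, 0], 0, 1], [[0, 0, 0.3], 0, 1], [[0, 0, 0.8], 0, 1], [[0, 0, 1], 0, 1], [[0, 0, 1], 0, 1], [[0, 0, 1], 0, 1], [[0, 0, 0.3], 0, 1], [[0, 0, 0], 0, 1], [[0, 0, 0], 0, 1]])

```text
t: 14.38
eef_pos: [534.6, -284.3, 421.5]
tcp_rot: [-3.142, 0.0, -2.907]
ft_force: [-0.5, -0.1, -0.5]
opening: 1.0
grip_force: 0.0
```

```bash
cat > f.py <<'E'
from h import *
import sys
p=read_camera('top'); q=read_camera('scene')
for n,pp in(('t',p),('s',q)):
    for r in search_frame('fastener_grip',pp)[:2]: print(n,np.round(r['at'],1),round(r['confidence'],2),ray(pp,r['at'],150)[0].round(1))
c=np.array([579.,113,0]); a=np.radians(-8.7); ex=np.array([np.cos(a),np.sin(a),0]); ey=np.array([-ex[1],ex[0],0])
f=c-50*ex+[0,0,161]; print('pred',f, proj(p,f))
i0=p['image'][192:230,230:275]
T=cv2.resize(i0,None,fx=8,fy=8,interpolation=cv2.INTER_CUBIC)
j=q['image'][165:215,240:350]
S=cv2.resize(j,None,fx=4,fy=4,interpolation=cv2.INTER_CUBIC)
z=q['image'][215:285,165:245]; Z=cv2.resize(z,None,fx=4,fy=4,interpolation=cv2.INTER_CUBIC)
H=np.zeros((600,800,3),np.uint8); H[:304,:360]=T; H[:200,360:800]=S; H[300:580,400:720]=Z
cv2.imwrite('pics/'+sys.argv[1],H[:,:,::-1])
# red marks
h=cv2.cvtColor(p['image'],cv2.COLOR_RGB2HSV); m=cv2.inRange(h,(0,60,60),(10,255,255))|cv2.inRange(h,(170,60,60),(180,255,255)); 
m2=np.zeros_like(m); m2[195:230,225:280]=m[195:230,225:280]
n,l,st,ce=cv2.connectedComponentsWithStats(m2); 
pts=[ce[k] for k in range(1,n) if st[k,4]>4]; print('marks',np.round(pts,1).tolist(),ray(p,pts,133).round(1).tolist())
# dark wing
g=cv2.cvtColor(i0,cv2.COLOR_RGB2GRAY); G=cv2.resize(g,None,fx=8,fy=8,interpolation=cv2.INTER_CUBIC)
ys,xs=np.nonzero(G<70); P=np.c_[(xs+.5)/8-.5+230,(ys+.5)/8-.5+192]
if len(P)>50:
    W=ray(p,P,158)[:,:2]; m=W.mean(0); u,s,v=np.linalg.svd(W-m,full_matrices=False); print('dark',len(P),m.round(1),np.degrees(np.arctan2(v[0,1],v[0,0])).round(1),(s/np.sqrt(len(P))).round(1))
E
python3 f.py f1.png
```

```text
t [254.1 207.4] 0.69 [540.3 115.8 150. ]
s [293.6 186.1] 0.47 [536.4 111.7 150. ]
pred [529.57530566 120.56304101 161.        ] [[252.32088793 210.80055697]]
marks [[237.5, 209.0], [266.5, 213.1]] [[537.4, 165.7, 133.0], [524.4, 80.0, 133.0]]
```

View pics/f1.png

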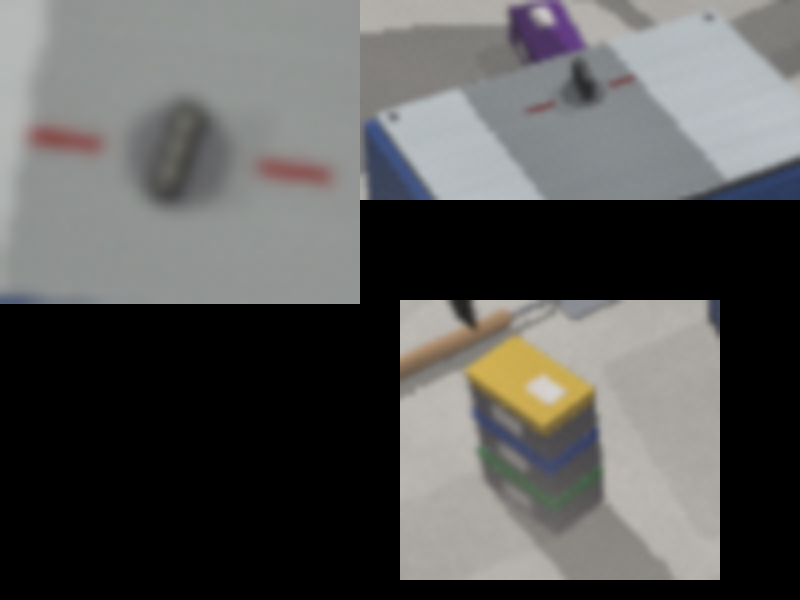

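Blue and yellow are stacked squarely on green in the crop. The wing is at about (252,211) in the full image, roughly 5–6° clockwise of the panel's x. Moving over the fastener.

Call:
move_arm(commands=[[[-0.01, 0.9, 0], -0.413, 1], [[-0.01, 0.9, 0], -0.413, 1], [[-0.01, 0.9, 0], -0.413, 1], [[-0.01, 0.9, 0], -0.413, 1], [[-0.01, 0.9, 0], -0.413, 1], [[-0.01, 0.9, 0], -0.413, 1], [[-0.01, 0.9, 0], -0.413, 1], [[-0.01, 0.9, 0], -0.413, 1], [[-0.01, 0.9, 0], -0.413, 1], [[-0.01, 0.9, 0], -0.413, 1], [[-0.01, 0.9, 0], -0.413, 1], [[-0.01, 0.9, 0], -0.413, 1], [[-0.01, 0.9, 0], -0.413, 1], [[-0.01, 0.9, 0], -0.413, 1], [[-0.01, 0.9, 0], -0.413, 1], [[0, 0, -1], 0, 1], [[0, 0, -0.6], 0, 1], [[0, 0, 0], 0, 0.2], [[0, 0, 0], 0, 0]])

```text
t: 16.17
eef_pos: [530.5, 120.6, 372.7]
tcp_rot: [-3.141, -0.003, 2.881]
ft_force: [-0.0, -1.1, 1.9]
opening: 0.913
grip_force: 0.0
```

Call:
move_arm(commands=[[[0, 0.02, -0.6], 0, 0], [[0, 0, -0.5], 0, 0], [[0, 0, -0.1], 0, 0], [[0, 0, 0], 0, 0], [[0, 0, 0], 0, 0]])

```text
t: 16.58
eef_pos: [530.7, 120.9, 338.6]
tcp_rot: [3.141, 0.001, 2.88]
ft_force: [-0.8, -0.4, 0.0]
opening: 0.563
grip_force: 0.0
```

Call:
move_arm(commands=[[[0, 0, -0.15], 0, 0], [[0, 0, -0.11], 0, 0], [[0, 0, 0], 0, 0], [[0, 0, 0], 0, -1], [[0, 0, 0], 0, -1], [[0, 0, 0], 0, -1], [[0, 0, 0], 0, -1], [[0, 0, 0], 0, -1], [[0, 0, 0], 0, -1], [[0, 0, 0], 0, -1], [[0, 0, 0], 0, -1]])

```text
t: 17.5
eef_pos: [530.4, 122.7, 329.9]
tcp_rot: [3.138, 0.0, 2.88]
ft_force: [1.5, 17.7, -1.2]
opening: 0.117
grip_force: 30.0
```

Call:
move_arm(commands=[[[0.02, 0.08, 0], 0, -1], [[0, 0, 0], 0, -1], [[0, 0, 0], 0, -1]])

```text
t: 17.75
eef_pos: [530.7, 123.7, 329.8]
tcp_rot: [3.142, -0.001, 2.881]
ft_force: [-3.5, 1.3, 3.1]
opening: 0.109
grip_force: 30.0
```

Call:
move_arm(commands=[[[0, 0, 0], -0.6, -1], [[0, 0, 0], -0.6, -1], [[0, 0, 0], -0.6, -1], [[0, 0, 0], -0.6, -1], [[0, 0, 0], -0.6, -1], [[0, 0, 0], -0.6, -1], [[0, 0, 0], -0.6, -1], [[0, 0, 0], -0.6, -1], [[0, 0, 0], -0.6, -1], [[0, 0, 0], -0.6, -1], [[0, 0, 0], 0, -1], [[0, 0, 0], 0, -1]])

```text
t: 18.75
eef_pos: [530.7, 123.6, 329.8]
tcp_rot: [-3.141, -0.001, 2.402]
ft_force: [-4.3, 2.9, 5.6]
opening: 0.114
grip_force: 30.0
```

Call:
move_arm(commands=[[[0, 0, 0], -0.767, -1], [[0, 0, 0], -0.767, -1], [[0, 0, 0], -0.767, -1], [[0, 0, 0], -0.767, -1], [[0, 0, 0], -0.767, -1], [[0, 0, 0], -0.767, -1], [[0, 0, 0], -0.767, -1], [[0, 0, 0], -0.767, -1], [[0, 0, 0], -0.767, -1], [[0, 0, 0], -0.767, -1], [[0, 0, 0], -0.767, -1], [[0, 0, 0], -0.767, -1], [[0, 0, 0], -0.767, -1], [[0, 0, 0], -0.767, -1], [[0, 0, 0], -0.767, -1], [[0, 0, 0], -0.767, -1], [[0, 0, 0], 0, -1], [[0, 0, 0], 0, -1], [[0, 0, 0], 0, -1]])

```text
t: 20.33
eef_pos: [530.8, 123.7, 329.9]
tcp_rot: [-3.141, -0.0, 1.421]
ft_force: [-3.7, 4.1, 3.4]
opening: 0.114
grip_force: 30.0
```

Call:
move_arm(commands=[[[0, 0, 0], 0, 0], [[0, 0, 0], 0, 0], [[0, 0, 0], 0, 0], [[0, 0, 0], 0, 0], [[0, 0, 0.3], 0, 0], [[0, 0, 0.7], 0, 0], [[0, 0, 0.8], 0, 0], [[0.7, 0.9, 0.2], 0, -1], [[0, 1, 0], 0, -1], [[0, 1, 0], 0, -1], [[0, 1, 0], 0, -1], [[0, 1, 0], 0, -1], [[0, 1, 0], 0, -1], [[0, 0, 0], 0, -1], [[0, 0, 0], 0, -1]])

```text
t: 21.58
eef_pos: [551.6, 301.7, 390.1]
tcp_rot: [3.141, 0.0, 1.422]
ft_force: [0.7, -1.2, 0.1]
opening: 0.016
grip_force: 0.0
```

```bash
python3 f.py f2.png; python3 -c "
from h import *
print(env.state()['eef_pos'])"
```

```text
t [253.1 210.1] 0.61 [532.4 118.8 150. ]
s [295.4 184. ] 0.64 [530.5 124.6 150. ]
pred [529.57530566 120.56304101 161.        ] [[252.32088793 210.80055697]]
marks [[237.5, 208.9], [266.5, 213.0]] [[537.6, 165.8, 133.0], [524.6, 80.1, 133.0]]
[552.12270265 299.53636968 390.06566748]
```

View pics/f2.png

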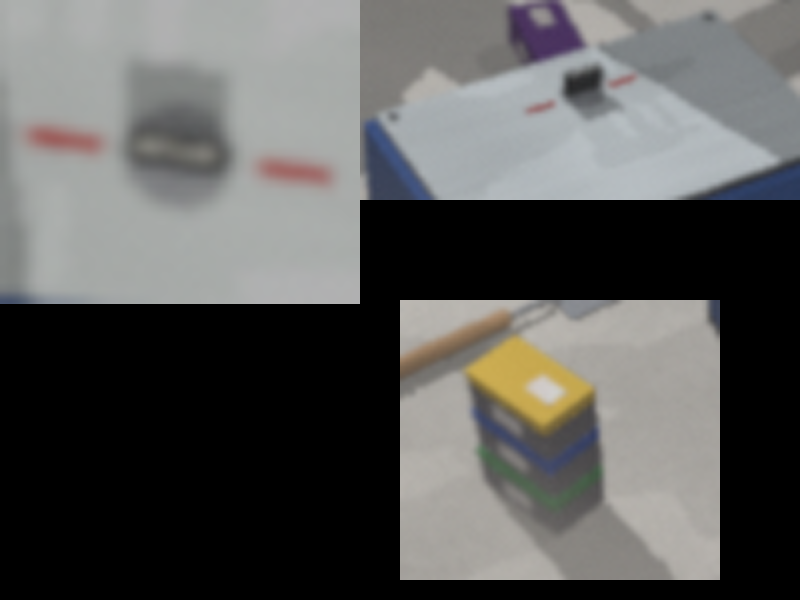

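The white slot now runs along the red marks, (30,138)–(330,175) in the crop, and the stack is intact. Moving to the press spot with the fingers shut.

Call:
move_arm(commands=[[[0.32, -0.9, 0], 0, -1], [[0.32, -0.9, 0], 0, -1], [[0.32, -0.9, 0], 0, -1], [[0.32, -0.9, 0], 0, -1], [[0.32, -0.9, 0], 0, -1], [[0.32, -0.9, 0], 0, -1], [[0.32, -0.9, 0], 0, -1], [[0, 0, -0.8], 0, -1], [[0, 0, -0.7], 0, -1], [[0, 0, -0.3], 0, -1], [[0, 0, -0.1], 0, -1], [[0, 0, 0], 0, -1], [[0, 0, 0], 0, -1], [[0, 0, 0], 0, -1]])

```text
t: 22.95
eef_pos: [619.3, 111.7, 334.0]
tcp_rot: [3.14, -0.0, 1.419]
ft_force: [0.1, 0.8, 1.0]
opening: 0.005
grip_force: 0.0
```

Call:
move_arm(commands=[[[0, 0, -0.2], 0, -1], [[0, 0, -0.1], 0, -1], [[0, 0, -0.1], 0, -1], [[0, 0, -0.1], 0, -1], [[0, 0, -0.05], 0, -1], [[0, 0, 0], 0, -1], [[0, 0, 0], 0, -1], [[0, 0, 0], 0, -1]])

```text
t: 23.62
eef_pos: [619.1, 111.7, 317.0]
tcp_rot: [3.141, -0.0, 1.419]
ft_force: [-3.3, 0.0, 7.7]
opening: 0.002
grip_force: 4.4
```

Call:
move_arm(commands=[[[0, 0, -0.05], 0, -1], [[0, 0, -0.05], 0, -1], [[0, 0, 0], 0, -1], [[0, 0, 0], 0, -1], [[0, 0, 0], 0, -1]])

```text
t: 24.03
eef_pos: [618.9, 111.7, 315.3]
tcp_rot: [3.14, -0.0, 1.419]
ft_force: [-7.2, -0.5, 20.8]
opening: 0.004
grip_force: 10.1
```

Call:
move_arm(commands=[[[0, 0, -0.01], 0, -1], [[0, 0, 0], 0, -1], [[0, 0, 0], 0, -1], [[0, 0, 0], 0, -1], [[0, 0, 0], 0, -1], [[0, 0, 0], 0, -1]])

```text
t: 24.53
eef_pos: [618.9, 111.7, 315.3]
tcp_rot: [3.14, -0.0, 1.419]
ft_force: [-8.1, -1.2, 22.2]
opening: 0.0
grip_force: 11.4
```

Run:
```python
from h import *
s=env.state();print(s['eef_pos'],s['ft_force'])
if s['ft_force'][2]>14: print(env.job_done())
```

```text
[618.91073256 111.69148256 315.29286696] [-8.11618665 -1.16761625 22.22212781]
the job is handed in; nothing more can be done
None
```

Job handed in at about 24.5 s: the blue box then the yellow box are stacked on the green one, the fastener slot lines up with the red marks, and the panel is held down flush at about 22 N; the hand-in returned no verdict.

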